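# Pack the carrying tray for a drop-count test

## Robot

A 6-joint arm with a two-finger parallel gripper is mounted at the origin on a cart in front of the work surface, level with it; the furniture and walls round the work are solid. World frame = base frame: x ahead of the robot, y to its left, z up, the work surface at z = 0. Lengths are in m, angles in rad, forces in N, time in s.
With the tool pointing down it reaches from about 0.35 to 0.775 m from the base axis. Payload 7.3 kg.
Tool frame: the origin (TCP) lies at the centre of the arm's flange, where the gripper is bolted on; the fingertips stand 178 mm ahead of it and the grasp point (between the pads) lies 159 mm ahead of it (tip_extent is the distance from the TCP to the fingertips, in m); z points along the fingers, y is the line along which they close (so a half turn about z gives the same grasp; the last joint's range is limited). The gripper opens to 92 mm and grips with 3 to 60 N. Pads are 19 mm wide; open, the fingers measure 130 mm over their backs; the gripper's body (75 mm by 190 mm) begins 47 mm behind the grasp point.
Start: joints at [1.026, 0.342, 1.524, -0, 1.275, -0.146], TCP at [0.204, 0.484, 0.405] pointing down, gripper open.
Joint ranges: [-2.53, 2.53], [-0.77, 2.02], [0.04, 2.7], [-1, 4.14], [0.28, 2.66], [-3.11, 3.11]. Speed limits (rad/s): [2.57, 2.57, 3.14, 3.14, 3.14, 3.14].

## Interface

Orientations are given as [roll, pitch, yaw] about the fixed x, y, z axes, in that order (R = Rz(yaw) Ry(pitch) Rx(roll)).
In Python, from cell import * gives the robot as it stands.
- The arm moves only by the tool arm_command, never from a script. Its arguments are lists of equal length, an entry for each row: "xyz": the shift along the world's x, y, z in mm, a list of three; "spin": the turn about the world's z in degrees. In form: {"xyz": [[tx, ty, tz], ...], "spin": [spin, ...]}. A call has 1 to 20 rows; each row shifts and turns the commanded pose from where the row before left it; what a row does not reach is not made up. A row lasts 1/10 s, in which the tool goes at most 50 mm and 8.59 degrees, less where a joint would pass 70% of its speed; a pose out of reach is approached as far as the arm can. A call with a gripper value outside its range is refused whole. "jaw" is the opening, from -1 (shut) to 1 (fully open), set as the call begins (left out, the last holds). The fingers move at their own pace and stop on an object; "squeeze" is the grip in N (left out, the last holds). Time passes only in rows, so rows that do not move let the fingers close. It gives the time, the measured TCP pose, the force, the opening and the grip force at its end, in the units of the state.
- observe(): the state, without advancing time (a new reading comes with each control period).
- read_camera(name): name is "side" or "top" or "wrist"; returns a dict with "img" (400x640x3 uint8, red, green, blue), "depth" (400x640 float32, m along the optical axis (not along the pixel's ray), 0 where there is no reading), "fx", "fy", "cx", "cy" (pixels), "world_from_camera" (4x4, takes a point from camera to world coordinates). Camera axes: x right, y up, looking along -z (the intrinsics and any distortion apply to the point x, -y, -z); pixel columns grow to the right and rows downward; lengths in m; the calibration is good to about 2 mm. A picture is of the moment at which its call begins.
- hand_in(): hands the job in; it is judged then, once.
The state is a dict: "time": time; "qpos": joint angles; "qvel": joint speeds; "joint_efforts": joint torques, N m; "tool_pos": TCP position; "tool_rot": TCP orientation; "contact_force": force on the tool from outside, world axes, zero at the start; "torque": the same for the moment, N m; "opening": finger opening in m; "grip_force": force on a finger pad.
Only numpy, scipy, OpenCV 4.12 (cv2) and the standard library are available. Lean on these libraries where they do the work, as an engineer would, in place of code of your own. Each camera call takes 0.05 s, during which the arm holds its last target. There are 200 camera calls.

## Task

Pack the aluminium carrying tray for a drop-count titration at the sampling point: the stoppered flask with the sample, the large screw-cap bottle, the dropper bottle and the timer, each standing upright and fully down in the well or slot that is made for it. Keep them upright and set them down rather than dropping them. The open flask and the small screw-cap bottle look similar but stay on the bench: leave them where they stand.

Things in the scene. Friction and masses are not known exactly. Their poses are not given: they have to be found in the camera images.
- large_bottle: Large clear-glass screw-cap bottle: body 70 mm across up to height 78 mm, then a neck and cap 42 mm across up to the top at 136 mm; 0.3 to 0.6 kg. Origin: centre of its underside, z up its axis. Grasp the cap, from above.
- stoppered_flask: Clear conical flask closed with a white stopper: 52 mm across at the base, tapering to the neck at 86 mm; stopper 40 mm across from height 84 to 104 mm, firmly seated: the flask may be lifted by it. Origin: centre of its underside, z up its axis.
- dropper: Small amber dropper bottle with a black rubber bulb: body 37 mm across up to height 49 mm, collar above it 20 mm across from 49 to 82 mm (grasp here), soft bulb up to 103 mm (it gives way). Origin: centre of its underside, z up its axis.
- timer: White digital bench timer standing on its lower edge: 18 mm thick (along its x), 50 mm wide (y), 55 mm high. Origin: centre of its underside (the solid part spans x from -7 to +9 mm), z up. Grasp it across its thickness in the upper 35 mm, so that the fingers stay above the shallow slot.
- insert_large: Grey block 100 x 100 x 38 mm fixed in one quarter (which one varies) of the 212 mm square aluminium carrying tray, rim at z = 0.039. Origin: centre of its underside, world z = 0.007; top face z = 0.045; x, y along its sides. Has the widest round well: 82 mm bore, 30 mm deep, 2.5 mm chamfer; central; well floor at world z = 0.015. Made for the large bottle.
- insert_medium: Grey block 100 x 100 x 38 mm fixed in one quarter (which one varies) of the 212 mm square aluminium carrying tray, rim at z = 0.039. Origin: centre of its underside, world z = 0.007; top face z = 0.045; x, y along its sides. Has the middle round well: 64 mm bore, 30 mm deep, 2.5 mm chamfer; central; well floor at world z = 0.015. Made for the stoppered flask.
- insert_small: Grey block 100 x 100 x 38 mm fixed in one quarter (which one varies) of the 212 mm square aluminium carrying tray, rim at z = 0.039. Origin: centre of its underside, world z = 0.007; top face z = 0.045; x, y along its sides. Has the narrowest round well: 49 mm bore, 30 mm deep, 2.5 mm chamfer; central; well floor at world z = 0.015. Made for the dropper bottle.
- insert_slot: Grey block 100 x 100 x 38 mm fixed in one quarter (which one varies) of the 212 mm square aluminium carrying tray, rim at z = 0.039. Origin: centre of its underside, world z = 0.007; top face z = 0.045; x, y along its sides. Has a rectangular slot, 30 mm along its x and 64 mm along its y, 16 mm deep, 2.5 mm chamfer; central; slot floor at world z = 0.029. For the timer, either way round.
- open_flask: Look-alike, stays where it is: clear conical flask WITHOUT a stopper, open at the top, 63 mm across at the base, 106 mm high. Origin: centre of its underside.
- small_bottle: Look-alike, stays where it is: SMALL clear screw-cap bottle, body 55 mm across up to 56 mm, cap 35 mm across up to the top at 102 mm. Origin: centre of its underside.
There are look-alikes about, which are no part of the job. What is shaped like the timer but pink is not meant. What is shaped like the stoppered_flask but pink is not meant.

How it is judged:
At the end, for the whole second after the job is handed in: Large bottle in the 82 mm well, stoppered flask in the 64 mm well, dropper in the 49 mm well, timer in the slot: each within 11 mm of the insert's centre, under 5 mm off its floor, within 7 degrees of upright, at rest; open flask and small bottle upright, within 25 mm of their start (horizontal distance between large_bottle and insert_large below 0.011 m and z of large_bottle in the frame of insert_large below 0.013 m and angle between each of large_bottle, stoppered_flask, dropper, timer, open_flask, small_bottle's own z axis and vertical below 0.12 rad and linear speed of each of large_bottle, stoppered_flask, dropper, timer below 0.02 m/s and angular speed of each of large_bottle, stoppered_flask, dropper, timer below 0.2 rad/s and horizontal distance between stoppered_flask and insert_medium below 0.011 m and z of stoppered_flask in the frame of insert_medium below 0.013 m and horizontal distance between dropper and insert_small below 0.011 m and z of dropper in the frame of insert_small below 0.013 m and horizontal distance between timer and insert_slot below 0.011 m and z of timer in the frame of insert_slot below 0.027 m and distance of each of open_flask, small_bottle from where it was at the start of the episode below 0.025 m); the robot touches nothing.
It fails at once if one of the four things to pack is tipped more than 35 degrees from upright (angle between any of large_bottle, stoppered_flask, dropper, timer's own z axis and vertical above 0.61 rad).
It fails at once if one of them is dropped (faster than 0.65 m/s while no finger touches it: a fall of about 20 mm) ((contact force between large_bottle and the fingers below 0.02 N and linear speed of large_bottle above 0.65 m/s) or (contact force between stoppered_flask and the fingers below 0.02 N and linear speed of stoppered_flask above 0.65 m/s) or (contact force between dropper and the fingers below 0.02 N and linear speed of dropper above 0.65 m/s) or (contact force between timer and the fingers below 0.02 N and linear speed of timer above 0.65 m/s)).
It fails at once if the open flask is moved more than 25 mm or tipped over (distance of open_flask from where it was at the start of the episode above 0.025 m or angle between open_flask's own z axis and vertical above 0.35 rad).
It fails at once if the small screw-cap bottle is moved more than 25 mm or tipped over (distance of small_bottle from where it was at the start of the episode above 0.025 m or angle between small_bottle's own z axis and vertical above 0.35 rad).
It also fails if it takes over 102 s, if anything falls off the work surface, if the arm or the gripper's body presses on something with over 40 N, if the wrist force passes 120 N, or if a joint passes its speed limit or range.

## Working session

There is one attempt and no reset: what is moved stays moved. The work goes in short steps, Python scripts to look and compute and a tool call to move; the robot and the scene stay as the last step left them, time stands still between calls to the robot, and variables do not carry over. Pictures are saved under pics/ and viewed, at most 14 in all, crops included, and the job is handed in when it is done.

Besides the shell and the picture viewer there is one more tool, called as name([rows], argument=value, ...), one row to a line, values as JSON. arm_command: Moves the arm, as the interface text tells. Its arguments: {"type":"object","properties":{"xyz":{"type":"array","items":{"type":"array","items":{"type":"number"}}},"spin":{"type":"array","items":{"type":"number"}},"jaw":{"type":"number"},"squeeze":{"type":"number"}},"required":["xyz","spin"]}

```bash
mkdir -p pics; cat > h.py <<'E'
from cell import *
import numpy as np, cv2
def grab(n):
    c=read_camera(n); np.savez('%s.npz'%n,**{k:np.array(v) for k,v in c.items()}); return c
def cloud(c):
    d=np.asarray(c["depth"]); v,u=np.mgrid[:d.shape[0],:d.shape[1]]
    P=np.stack([(u-c["cx"])/c["fx"]*d,-(v-c["cy"])/c["fy"]*d,-d,np.ones_like(d)],-1)
    W=P@np.asarray(c["world_from_camera"]).T
    W[d==0]=np.nan
    return W[...,:3]
def save(img,n): cv2.imwrite('pics/%s.png'%n,np.ascontiguousarray(img[...,::-1]))
E
python3 - <<'E'
from h import *
for n in ["top","side"]:
    c=grab(n); save(c["img"],n+"0"); print(n,c["fx"],c["cx"],c["cy"],np.round(c["world_from_camera"],3).tolist(),[k for k in c])
print(observe())
E
```

```text
top 379.5908772998686 312.7405147751148 199.26017861069397 [[0.005, 0.986, -0.167, 0.296], [-0.999, 0.01, 0.032, 0.056], [0.033, 0.166, 0.985, 1.257], [0.0, 0.0, 0.0, 1.0]] ['img', 'depth', 'fx', 'fy', 'cx', 'cy', 'world_from_camera']
side 443.44240038398686 312.0192264055234 196.46321711827838 [[0.863, 0.212, -0.459, -0.087], [-0.505, 0.32, -0.802, -0.985], [-0.023, 0.924, 0.383, 0.554], [0.0, 0.0, 0.0, 1.0]] ['img', 'depth', 'fx', 'fy', 'cx', 'cy', 'world_from_camera']
{'time': 0.1, 'qpos': array([ 1.02599383e+00,  3.42664863e-01,  1.52491405e+00,  8.31729556e-06,
        1.27539363e+00, -1.46046799e-01]), 'qvel': array([-1.75643336e-04, -5.43053885e-04, -3.25463812e-03, -5.02941381e-05,
       -6.48451282e-04, -1.44802719e-03]), 'joint_efforts': array([ 1.45955510e-03, -4.32003844e+01, -2.44694495e+01,  7.20569445e-02,
        5.24975604e-02, -2.57910284e-05]), 'tool_pos': array([0.20378376, 0.48371138, 0.40411075]), 'tool_rot': array([-3.14022861e+00, -2.08681727e-04,  2.74283438e+00]), 'contact_force': array([-0.8555482 ,  0.08718602,  0.93740144]), 'torque': array([ 0.05828915, -0.02268442,  0.00730209]), 'grip_force': 0.0, 'opening': 0.09166876207488023}
```

View pics/top0.png

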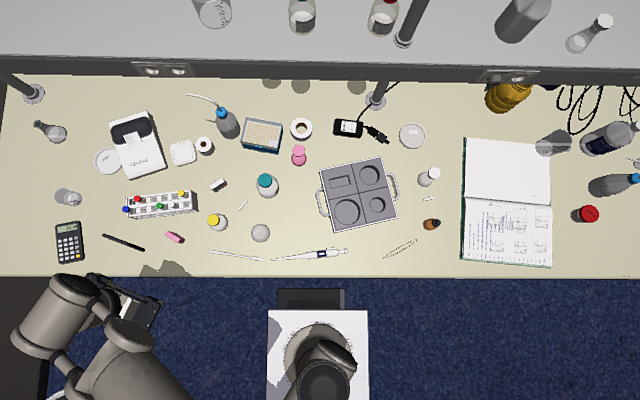

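View pics/side0.png

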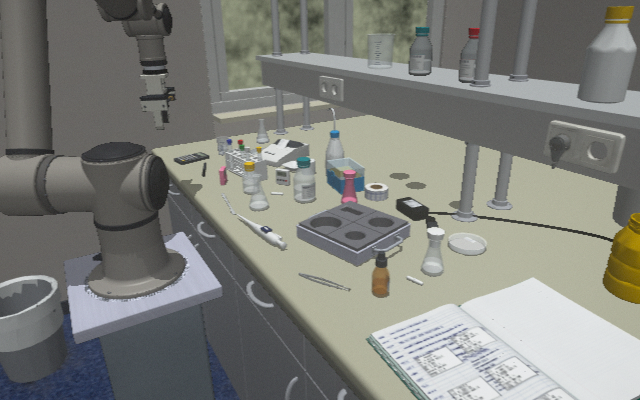

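Top view:
- Tray at (358,195).
- Large-bottle candidates: teal cap (266,183), or the small yellow-cap bottle (215,222).
- Flask candidates: white stopper (428,177), pink (299,155), open (260,232), and a far one at (50,130).
- Timer candidates: white (218,185) or pink (174,237).
- Dropper: (432,224).

I choose teal, white stopper, the white timer and the amber dropper.

```bash
python3 - <<'E'
from h import *
T=dict(np.load('top.npz')); W=cloud(T); img=T['img']
def rep(n,u,v,r,zmin=.015):
    p=W[v-r:v+r+1,u-r:u+r+1].reshape(-1,3); p=p[np.isfinite(p[:,2])&(p[:,2]>zmin)]
    zt=np.percentile(p[:,2],98); q=p[p[:,2]>zt-.012]
    print(n,len(p),'top z %.3f'%zt,'top xy',np.round((q[:,:2].min(0)+q[:,:2].max(0))/2,4),'ext',np.round(np.ptp(q[:,:2],axis=0),3),'all',np.round(p.min(0),3),np.round(p.max(0),3))
rep('large',266,183,18);rep('small',215,222,14);rep('flask',428,177,14);rep('pink',299,155,14);rep('open',260,232,13);rep('timer',218,185,11);rep('drop',432,224,12)
# tray: top face of inserts
z=W[...,2]; m=((z>.041)&(z<.050)).astype(np.uint8); m[:150]=0;m[240:]=0;m[:,:310]=0;m[:,405:]=0
pts=W[m>0][:,:2].astype(np.float32)
r=cv2.minAreaRect(pts); print('tray',r,len(pts))
# rectify top face to plan map via plane z=.045, 1mm px
R=np.array(T['world_from_camera'])
def proj(P,C):
    M=np.array(C['world_from_camera']); q=(P-M[:3,3])@M[:3,:3]
    return np.stack([C['cx']-C['fx']*q[:,0]/q[:,2],C['cy']+C['fy']*q[:,1]/q[:,2]],-1)
def plan(C,x0,x1,y0,y1,zz,s):
    X,Y=np.meshgrid(np.arange(x1,x0,-s),np.arange(y1,y0,-s),indexing='ij')
    uv=proj(np.stack([X.ravel(),Y.ravel(),np.full(X.size,zz)],-1),C).astype(np.float32).reshape(X.shape+(2,))
    return cv2.remap(C['img'],uv[...,0],uv[...,1],cv2.INTER_CUBIC)
cx,cy=r[0]
p=plan(T,cx-.15,cx+.15,cy-.17,cy+.17,.045,.0008);save(p,'plan_tray')
S=dict(np.load('side.npz'))
a=T['img'][140:260,190:320]; a=cv2.resize(a,None,fx=3,fy=3,interpolation=cv2.INTER_CUBIC)
b=S['img'][140:300,210:340];b=cv2.resize(b,(390,480),interpolation=cv2.INTER_CUBIC)
o=np.zeros((480,780,3),np.uint8);o[:360,:390]=a;o[:,390:]=b;save(o,'crops')
E
```

```text
large 447 top z 0.141 top xy [0.5423 0.1656] ext [0.038 0.039] all [0.508 0.131 0.015] [0.574 0.198 0.143]
small 285 top z 0.105 top xy [0.4244 0.3229] ext [0.031 0.034] all [0.398 0.295 0.015] [0.452 0.346 0.108]
flask 264 top z 0.109 top xy [ 0.58  -0.362] ext [0.036 0.036] all [ 0.555 -0.38   0.015] [ 0.603 -0.339  0.112]
pink 235 top z 0.109 top xy [0.6466 0.0661] ext [0.036 0.038] all [0.622 0.043 0.015] [0.665 0.09  0.111]
open 256 top z 0.108 top xy [0.3943 0.1901] ext [0.024 0.025] all [0.363 0.161 0.015] [0.422 0.217 0.11 ]
timer 128 top z 0.060 top xy [0.5476 0.3276] ext [0.037 0.047] all [0.528 0.303 0.015] [0.566 0.351 0.061]
drop 157 top z 0.104 top xy [ 0.4239 -0.3684] ext [0.013 0.014] all [ 0.406 -0.383  0.018] [ 0.442 -0.351  0.105]
tray ((0.522589385509491, -0.129651740193367), (0.21249443292617798, 0.2130628377199173), 13.300603866577148) 2534
```

View pics/plan_tray.png

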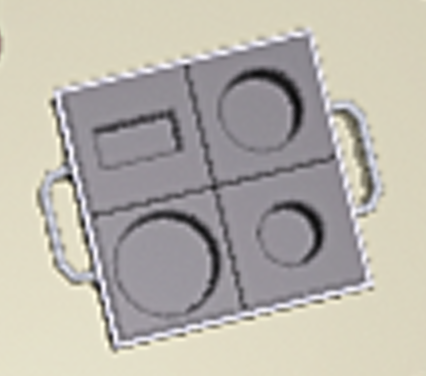

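View pics/crops.png

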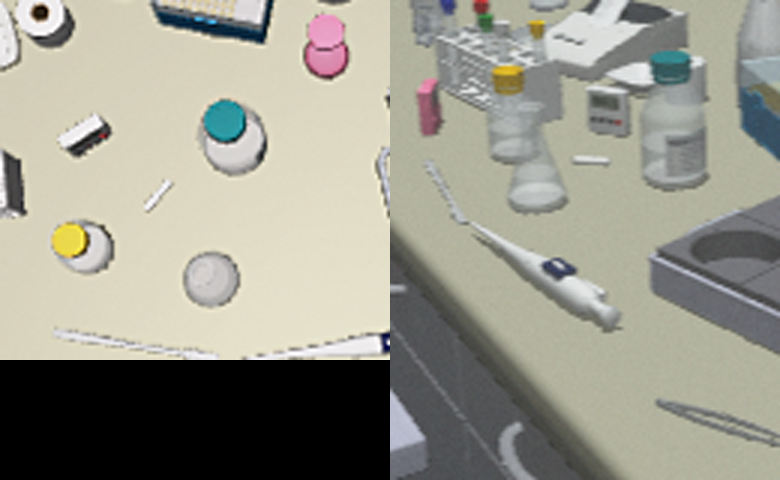

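Crop confirms my choices: the teal-cap bottle (tall), the white timer with a display, and the yellow-cap bottle and open flask left as look-alikes. The plan view shows the slot at upper left, the medium well at upper right, the large at lower left and the small at lower right.

```bash
python3 - <<'E'
from h import *
T=dict(np.load('top.npz')); S=dict(np.load('side.npz'))
WT,WS=cloud(T).reshape(-1,3),cloud(S).reshape(-1,3)
O=dict(large=(.5423,.1656,.136),flask=(.580,-.362,.104),drop=(.4239,-.3684,.103),timer=(.5476,.3276,.055))
for cam,W in (('top',WT),('side',WS)):
    m=(W[:,2]>.041)&(W[:,2]<.052)&(np.hypot(W[:,0]-.5226,W[:,1]+.13)<.155)
    r=cv2.minAreaRect(W[m][:,:2].astype(np.float32)); print(cam,'tray',np.round(r[0],4),np.round(r[1],4),round(r[2],2),'z',round(float(np.median(W[m][:,2])),4))
    for n,(x,y,h) in O.items():
        p=W[(np.hypot(W[:,0]-x,W[:,1]-y)<.04)&(W[:,2]>h-.012)&(W[:,2]<h+.008)]
        r=cv2.minAreaRect(p[:,:2].astype(np.float32)); (c,rad)=cv2.minEnclosingCircle(p[:,:2].astype(np.float32)); print(' ',n,len(p),np.round(c,4),round(rad,4),'rect',np.round(r[0],4),np.round(r[1],4),round(r[2],1))
# timer white top face
img=T['img'].reshape(-1,3).astype(int)
m=(np.hypot(WT[:,0]-.5476,WT[:,1]-.3276)<.04)&(WT[:,2]>.05)&(img.min(1)>200)
r=cv2.minAreaRect(WT[m][:,:2].astype(np.float32)); print('timer white',m.sum(),r)
# obstacles: max height in annulus sectors
for n,(x,y,h) in O.items():
    d=WT[:,:2]-[x,y]; rr=np.hypot(*d.T); a=np.degrees(np.arctan2(d[:,1],d[:,0]))%360
    print(n,[round(float(np.nanmax(WT[(rr>.045)&(rr<.12)&(a>=k)&(a<k+30)][:,2])),3) for k in range(0,360,30)])
q=WT[(WT[:,0]>.3)&(WT[:,0]<.85)&(WT[:,2]>.12)&(abs(WT[:,1])<.5)]
for x in np.arange(.6,.85,.025):
    s=q[(q[:,0]>=x)&(q[:,0]<x+.025)]; print(round(x,3),len(s),s[:,2].max() if len(s) else 0, np.round(np.percentile(s[:,1],[0,50,100]),2) if len(s) else '')
E
```

```text
top tray [ 0.5226 -0.1297] [0.2125 0.2131] 13.3 z 0.0461
  large 156 [0.5431 0.1658] 0.0211 rect [0.5419 0.1655] [0.0385 0.0392] 1.4
  flask 118 [ 0.5793 -0.3634] 0.0197 rect [ 0.5799 -0.362 ] [0.0358 0.0361] 88.3
  drop 28 [ 0.4244 -0.368 ] 0.0084 rect [ 0.4243 -0.3683] [0.0137 0.0138] 1.3
  timer 89 [0.5479 0.3275] 0.0251 rect [0.5473 0.3274] [0.017  0.0495] 36.6
side tray [ 0.5229 -0.1324] [0.2115 0.2131] 13.79 z 0.0454
  large 98 [0.5441 0.1645] 0.0225 rect [0.5428 0.1641] [0.0426 0.0404] 62.0
  flask 172 [ 0.5817 -0.3622] 0.021 rect [ 0.5802 -0.3625] [0.0385 0.0362] 46.0
  drop 48 [ 0.4241 -0.3698] 0.0079 rect [ 0.4231 -0.3708] [0.0124 0.0143] 41.9
  timer 66 [0.5476 0.3262] 0.0248 rect [0.5473 0.3259] [0.0197 0.0493] 32.8
timer white 68 ((0.548125684261322, 0.32808035612106323), (0.016095079481601715, 0.04925975576043129), 34.20526885986328)
large [0.007, 0.008, 0.007, 0.013, 0.015, 0.008, 0.007, 0.007, 0.008, 0.008, 0.016, 0.009]
flask [0.022, 0.007, 0.032, 0.034, 0.034, 0.012, 0.014, 0.008, 0.008, 0.008, 0.012, 0.008]
drop [0.012, 0.008, 0.044, 0.008, 0.01, 0.007, 0.008, 0.01, 0.023, 0.024, 0.011, 0.014]
timer [0.056, 0.009, 0.008, 0.123, 0.119, 0.104, 0.108, 0.015, 0.013, 0.007, 0.008, 0.01]
0.6 0 0 
0.625 0 0 
0.65 0 0 
0.675 0 0 
0.7 2 0.125684289137854 [0.3  0.3  0.31]
0.725 197 0.2339989853777671 [0.28 0.3  0.32]
0.75 86 0.24435067022342571 [0.28 0.33 0.39]
0.775 1976 0.3756668608034889 [-0.5  -0.04  0.5 ]
0.8 8783 0.3759635118401923 [-0.5   0.02  0.5 ]
0.825 3949 0.542377422756903 [-0.5  -0.05  0.5 ]
```

```bash
python3 - <<'E'
from h import *
W=np.concatenate([cloud(dict(np.load(n+'.npz'))).reshape(-1,3) for n in('top','side')]); W=W[np.isfinite(W[:,2])]
def chk(n,x,y,ang,own):
    d=W[:,:2]-[x,y]; a=np.radians(ang); u=d@[np.cos(a),np.sin(a)]; v=d@[-np.sin(a),np.cos(a)]
    o=np.hypot(u,v)>own
    f=lambda U,V:(lambda q: np.round(q[np.argmax(q[:,2])],3))(W[o&(abs(u)<U)&(abs(v)<V)])
    print(n,ang,'190 along close',f(.105,.045),'190 across',f(.045,.105),'finger',f(.07,.016))
for s in (34,): chk('timer',.5476,.327,s,.035)
for s in (-47,13.5): chk('drop',.424,-.3688,s,.03); chk('flask',.580,-.362,s,.04)
chk('large',.5425,.165,13.5,.05)
chk('large',.5425,.165,60,.05)
E
```

```text
timer 34 190 along close [0.444 0.311 0.069] 190 across [0.509 0.413 0.123] finger [0.596 0.361 0.007]
drop -47 190 along close [ 0.39  -0.393  0.011] 190 across [ 0.39  -0.393  0.011] finger [ 0.461 -0.4    0.011]
flask -47 190 along close [ 0.547 -0.263  0.032] 190 across [ 0.514 -0.385  0.014] finger [ 0.63  -0.396  0.009]
drop 13.5 190 along close [ 0.514 -0.385  0.014] 190 across [ 0.39  -0.393  0.011] finger [ 0.39  -0.393  0.011]
flask 13.5 190 along close [ 0.514 -0.385  0.014] 190 across [ 0.547 -0.263  0.032] finger [ 0.514 -0.385  0.014]
large 13.5 190 along close [0.595 0.147 0.009] 190 across [0.484 0.249 0.015] finger [0.497 0.141 0.006]
large 60 190 along close [0.49  0.111 0.007] 190 across [0.484 0.249 0.015] finger [0.524 0.109 0.006]
```

arm_command([
  [38, -17, 0],
  [38, -17, 0],
  [38, -17, 0],
  [38, -17, 0],
  [38, -17, 0],
  [38, -18, 0],
  [38, -18, 0],
  [38, -18, -20],
  [40, -18, -20],
  [0, 0, -20],
  [0, 0, 0],
], spin=[-4, -4, -4, -4, -4, -4, -4, -3, -2, 0, 0], jaw=0.3)

```text
time: 1.2
tool_pos: [0.5482, 0.3255, 0.3406]
tool_rot: [-3.134, -0.001, 2.165]
contact_force: [-1.0, -0.7, -0.2]
opening: 0.0597
grip_force: 0.0
```

```bash
python3 - <<'E'
from h import *
c=grab('wrist'); s=grab('side')
o=np.zeros((400,800,3),np.uint8); o[:,:400]=c['img'][:,120:520]; o[:,400:]=cv2.resize(s['img'][40:240,180:380],(400,400)); save(o,'w1')
W=cloud(c).reshape(-1,3)
m=(np.hypot(W[:,0]-.5476,W[:,1]-.327)<.04)&(W[:,2]>.048)&(W[:,2]<.063)
print(m.sum(),cv2.minAreaRect(W[m][:,:2].astype(np.float32)),W[m][:,2].max())
q=W[(W[:,2]>.07)&(W[:,2]<.14)]; print(len(q))
E
```

```text
999 ((0.5460140705108643, 0.32972559332847595), (0.015115302987396717, 0.04993143305182457), 33.89063262939453) 0.056792210340085914
10754
```

View pics/w1.png

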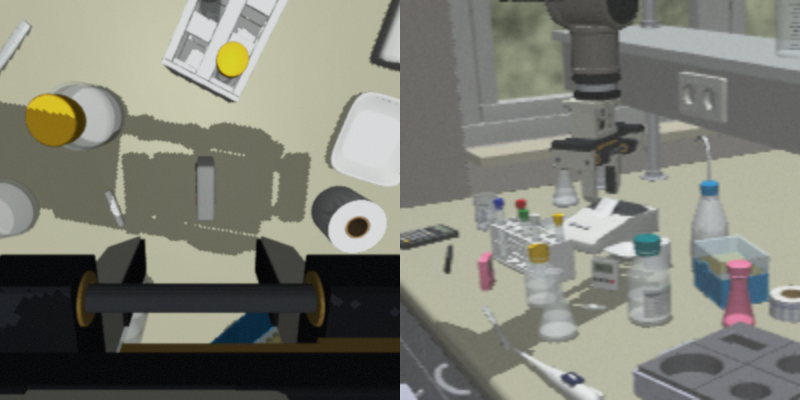

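The view shows the timer at (205,188) centred between the fingers. The gripper body's long side lies along the closing line and clears the rack and the yellow-cap bottle.

arm_command([
  [-1, 2.5, -35],
  [0, 0, -40],
  [0, 0, -35],
  [0, 0, -20],
  [0, 0, -10],
  [0, 0, 0],
  [0, 0, 0],
], spin=[0, 0, 0, 0, 0, 0, 0])

```text
time: 2.0
tool_pos: [0.5471, 0.33, 0.2066]
tool_rot: [3.139, 0.0, 2.168]
contact_force: [-0.4, -0.6, 0.1]
opening: 0.0598
grip_force: 0.0
```

arm_command([
  [0, 0, 0],
  [0, 0, 0],
  [0, 0, 0],
  [0, 0, 0],
  [0, 0, 0],
  [0, 0, 0],
  [0, 0, 0],
  [0, 0, 0],
], spin=[0, 0, 0, 0, 0, 0, 0, 0], jaw=-1, squeeze=15)

```text
time: 2.8
tool_pos: [0.5469, 0.3293, 0.2047]
tool_rot: [3.141, 0.0, 2.167]
contact_force: [0.0, 0.2, 0.5]
opening: 0.0159
grip_force: 15.0
```

arm_command([
  [0, 0, 15],
  [0, 0, 35],
  [0, 0, 45],
  [0, 0, 45],
  [0, 0, 35],
  [0, -15, 20],
  [2, -35, 0],
  [2, -45, 0],
  [2, -45, 0],
  [2, -45, 0],
  [2, -45, 0],
  [2, -45, 0],
  [2, -45, 0],
  [2, -40, 0],
  [0, -25, 0],
  [0, -14, 0],
  [0, 0, 0],
  [0, 0, 0],
], spin=[0, 0, 0, 0, 0, 0, -2, -3, -3, -3, -3, -3, -2, -1.6, 0, 0, 0, 0])

```text
time: 4.6
tool_pos: [0.5628, -0.0689, 0.4001]
tool_rot: [3.141, -0.001, 1.808]
contact_force: [0.3, 1.3, -0.9]
opening: 0.0159
grip_force: 15.0
```

```bash
python3 - <<'E'
from h import *
c=grab('wrist'); s=grab('side')
o=np.zeros((400,800,3),np.uint8); o[:,:400]=c['img'][:,120:520]; o[:,400:]=cv2.resize(s['img'][90:290,250:450],(400,400)); save(o,'w2')
W=cloud(c).reshape(-1,3)
m=(W[:,2]>.041)&(W[:,2]<.052)&(np.hypot(W[:,0]-.5226,W[:,1]+.13)<.155)
print(m.sum(),cv2.minAreaRect(W[m][:,:2].astype(np.float32)),np.median(W[m][:,2]))
print(observe()['tool_pos'],np.degrees(observe()['tool_rot'][2]))
E
```

```text
14109 ((0.5168797373771667, -0.10045457631349564), (0.20767544209957123, 0.14638321101665497), 14.356953620910645) 0.0449450102638177
[ 0.56283397 -0.06824767  0.39992275] 103.64665820335888
```

View pics/w2.png

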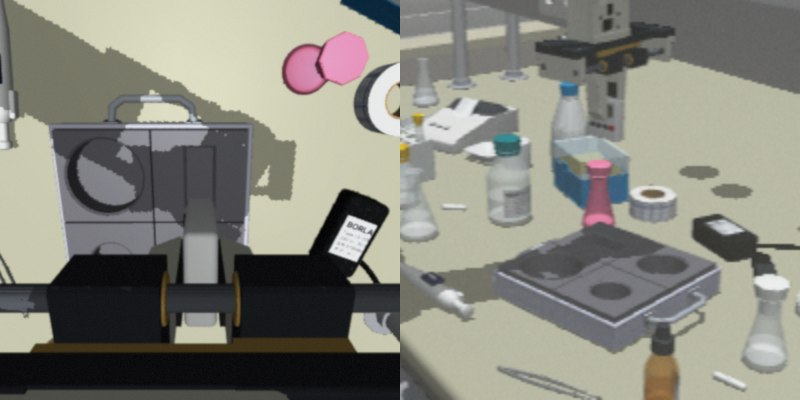

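The timer is held upright, and the slot at (200,170) lines up with it. Lowering now, slowly at the end.

arm_command([
  [-1.5, -1, -20],
  [0, 0, -40],
  [0, 0, -40],
  [0, 0, -25],
  [0, 0, -12],
  [0, 0, 0],
  [0, 0, -5],
  [0, 0, -5],
  [0, 0, -5],
  [0, 0, -4],
  [0, 0, -4],
  [0, 0, -3],
  [0, 0, 0],
  [0, 0, 0],
], spin=[0, 0, 0, 0, 0, 0, 0, 0, 0, 0, 0, 0, 0, 0])

```text
time: 6.1
tool_pos: [0.5614, -0.0707, 0.2367]
tool_rot: [3.142, -0.0, 1.807]
contact_force: [0.2, -0.3, -0.4]
opening: 0.0158
grip_force: 15.0
```

arm_command([
  [0, 0, -1.5],
  [0, 0, -1.5],
  [0, 0, 0],
  [0, 0, 0],
], spin=[0, 0, 0, 0])

```text
time: 6.5
tool_pos: [0.5613, -0.0707, 0.2337]
tool_rot: [3.142, -0.0, 1.807]
contact_force: [0.2, -0.3, -2.2]
opening: 0.0161
grip_force: 15.0
```

arm_command([
  [0, 0, 0],
  [0, 0, 0],
  [0, 0, 0],
  [0, 0, 0],
  [0, 0, 0],
  [0, 0, 0],
], spin=[0, 0, 0, 0, 0, 0], jaw=-0.1)

```text
time: 7.1
tool_pos: [0.5613, -0.0707, 0.2337]
tool_rot: [3.142, 0.0, 1.807]
contact_force: [-0.5, 0.8, -0.5]
opening: 0.0415
grip_force: 0.0
```

arm_command([
  [0, 0, 20],
  [0, 0, 35],
  [0, 0, 40],
  [-8, -18, 10],
  [-18, -38, 0],
  [-20, -44, 0],
  [-20, -44, 0],
  [-20, -44, 0],
  [-20, -44, 0],
  [-18, -38, 0],
  [-10, -20, 0],
  [-3, -8, 0],
  [0, 0, 0],
  [0, 0, 0],
], spin=[0, 0, 0, 0, 0, 0, 0, 0, 0, 0, 0, 0, 0, 0], jaw=0.3)

```text
time: 8.5
tool_pos: [0.4248, -0.3677, 0.3386]
tool_rot: [3.141, -0.001, 1.808]
contact_force: [0.2, 0.4, 0.2]
opening: 0.0596
grip_force: 0.0
```

```bash
python3 - <<'E'
from h import *
for n in('wrist','top'):
    c=grab(n); W=cloud(c).reshape(-1,3)
    m=(np.hypot(W[:,0]-.424,W[:,1]+.369)<.03)&(W[:,2]>.085)&(W[:,2]<.106)
    if m.sum(): print(n,m.sum(),cv2.minEnclosingCircle(W[m][:,:2].astype(np.float32)),W[m][:,2].max())
    m=(np.hypot(W[:,0]-.5613,W[:,1]+.07)<.045)&(W[:,2]>.066)&(W[:,2]<.095)
    if m.sum(): print(n,'timer',m.sum(),cv2.minAreaRect(W[m][:,:2].astype(np.float32)),W[m][:,2].max())
o=observe(); print(o['tool_pos'],o['tool_rot'])
E
```

```text
wrist 605 ((0.4228883981704712, -0.3680934011936188), 0.011829516850411892) 0.10360830537940094
top 41 ((0.4242939054965973, -0.3669763505458832), 0.011720237322151661) 0.10465739687369613
top timer 92 ((0.5600535869598389, -0.07192077487707138), (0.016497354954481125, 0.049568112939596176), 12.13798713684082) 0.090630694151145
[ 0.42508817 -0.36740368  0.33873821] [ 3.14138432e+00 -4.37932962e-04  1.80908498e+00]
```

arm_command([
  [-1.5, -0.5, -25],
  [0, 0, -35],
  [0, 0, -28],
  [0, 0, -15],
  [0, 0, -7],
  [0, 0, 0],
], spin=[0, 0, 0, 0, 0, 0])

```text
time: 9.2
tool_pos: [0.4233, -0.3684, 0.2282]
tool_rot: [-3.141, -0.001, 1.809]
contact_force: [0.2, -0.3, -0.8]
opening: 0.0596
grip_force: 0.0
```

arm_command([
  [0, 0, 0],
  [0, 0, 0],
  [0, 0, 0],
  [0, 0, 0],
  [0, 0, 0],
  [0, 0, 0],
  [0, 0, 0],
], spin=[0, 0, 0, 0, 0, 0, 0], jaw=-1, squeeze=15)

```text
time: 9.9
tool_pos: [0.4228, -0.3692, 0.2288]
tool_rot: [3.141, 0.0, 1.807]
contact_force: [0.7, -0.8, 0.0]
opening: 0.0194
grip_force: 15.0
```

arm_command([
  [0, 0, 12],
  [0, 0, 28],
  [0, 0, 28],
  [4, 12, 12],
  [12, 33, 0],
  [14, 40, 0],
  [14, 40, 0],
  [11, 32, 0],
  [5, 15, 0],
  [2, 5, 0],
  [0, 0, 0],
  [0, 0, -10],
  [0, 0, -15],
  [0, 0, -12],
  [0, 0, -8],
  [0, 0, -6],
  [0, 0, -5],
  [0, 0, -5],
  [0, 0, 0],
  [0, 0, 0],
], spin=[0, 0, 0, 0, 0, 0, 0, 0, 0, 0, 0, 0, 0, 0, 0, 0, 0, 0, 0, 0])

```text
time: 11.9
tool_pos: [0.4849, -0.1922, 0.2479]
tool_rot: [3.141, 0.0, 1.807]
contact_force: [0.0, 1.3, -0.2]
opening: 0.0197
grip_force: 15.0
```

arm_command([
  [0, 0, -1.5],
  [0, 0, -1.5],
  [0, 0, -1],
  [0, 0, 0],
  [0, 0, 0],
], spin=[0, 0, 0, 0, 0])

```text
time: 12.4
tool_pos: [0.4849, -0.1922, 0.2438]
tool_rot: [3.141, 0.0, 1.807]
contact_force: [0.1, -0.1, -0.5]
opening: 0.0196
grip_force: 15.0
```

arm_command([
  [0, 0, 0],
  [0, 0, 0],
  [0, 0, 0],
  [0, 0, 0],
  [0, 0, 0],
  [0, 0, 0],
], spin=[0, 0, 0, 0, 0, 0], jaw=-0.1)

```text
time: 13.0
tool_pos: [0.4848, -0.1922, 0.2438]
tool_rot: [3.141, 0.0, 1.807]
contact_force: [0.7, -0.4, -0.7]
opening: 0.0412
grip_force: 0.0
```

arm_command([
  [0, 0, 20],
  [0, 0, 35],
  [0, 0, 30],
  [8, -15, 10],
  [18, -33, 0],
  [22, -40, 0],
  [22, -40, 0],
  [15, -27, 0],
  [8, -12, 0],
  [2, -3, 0],
  [0, 0, 0],
  [0, 0, 0],
], spin=[0, 0, 0, 0, 0, 0, 0, 0, 0, 0, 0, 0], jaw=0.6)

```text
time: 14.2
tool_pos: [0.5796, -0.3613, 0.3387]
tool_rot: [-3.141, -0.001, 1.808]
contact_force: [-1.2, 0.1, -0.2]
opening: 0.0734
grip_force: 0.0
```

```bash
python3 - <<'E'
from h import *
for n in('wrist','top'):
    c=grab(n); W=cloud(c).reshape(-1,3)
    m=(np.hypot(W[:,0]-.58,W[:,1]+.362)<.04)&(W[:,2]>.095)&(W[:,2]<.111)
    if m.sum(): print(n,m.sum(),cv2.minEnclosingCircle(W[m][:,:2].astype(np.float32)),W[m][:,2].max())
    m=(np.hypot(W[:,0]-.485,W[:,1]+.192)<.03)&(W[:,2]>.09)&(W[:,2]<.14)
    if m.sum(): print(n,'drop',m.sum(),cv2.minEnclosingCircle(W[m][:,:2].astype(np.float32)),W[m][:,2].max())
o=observe(); print(o['tool_pos'],o['tool_rot'])
save(c['img'][120:280,280:480].repeat(3,0).repeat(3,1),'t3')
E
```

```text
wrist 2091 ((0.5791282057762146, -0.3621293604373932), 0.020116664469242096) 0.10574456674246888
top 7 ((0.5871567726135254, -0.3501465916633606), 0.00902231689542532) 0.10526012066236334
[ 0.57968885 -0.36124462  0.33916317] [ 3.14147408e+00 -9.98790785e-05  1.80812639e+00]
```

View pics/t3.png

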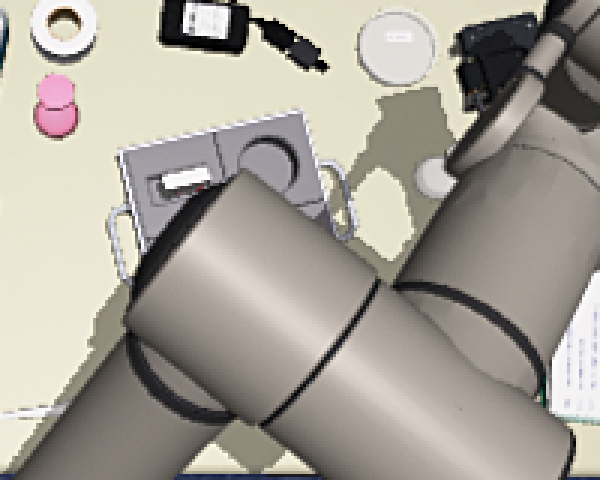

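The timer stands in its slot at (185,182). The arm hides the dropper, and the stopper is measured at (0.579, -0.362). Grasping it now.

arm_command([
  [-0.5, -1, -25],
  [0, 0, -30],
  [0, 0, -18],
  [0, 0, -9],
  [0, 0, -3],
  [0, 0, 0],
], spin=[0, 0, 0, 0, 0, 0])

```text
time: 14.9
tool_pos: [0.5795, -0.3631, 0.2544]
tool_rot: [3.141, 0.001, 1.808]
contact_force: [0.2, -0.0, 0.3]
opening: 0.0734
grip_force: 0.0
```

arm_command([
  [0, 0, 0],
  [0, 0, 0],
  [0, 0, 0],
  [0, 0, 0],
  [0, 0, 0],
  [0, 0, 0],
  [0, 0, 0],
], spin=[0, 0, 0, 0, 0, 0, 0], jaw=-1, squeeze=20)

```text
time: 15.6
tool_pos: [0.5795, -0.3632, 0.254]
tool_rot: [3.141, 0.0, 1.807]
contact_force: [0.9, 0.6, 1.7]
opening: 0.0374
grip_force: 20.0
```

arm_command([
  [0, 0, 12],
  [0, 0, 28],
  [0, 0, 28],
  [0, 13, 12],
  [1, 36, 0],
  [1, 42, 0],
  [1, 42, 0],
  [1, 36, 0],
  [0.5, 19, 0],
  [0, 6, 0],
  [0, 0, 0],
  [0, 0, -10],
  [0, 0, -15],
  [0, 0, -12],
  [0, 0, -8],
  [0, 0, -6],
  [0, 0, -5],
  [0, 0, -5],
  [0, 0, 0],
  [0, 0, 0],
], spin=[0, 0, 0, 0, 0, 0, 0, 0, 0, 0, 0, 0, 0, 0, 0, 0, 0, 0, 0, 0])

```text
time: 17.6
tool_pos: [0.584, -0.1692, 0.273]
tool_rot: [3.141, 0.0, 1.807]
contact_force: [0.3, 0.3, -0.6]
opening: 0.0374
grip_force: 20.0
```

arm_command([
  [0, 0, -1.5],
  [0, 0, -1.5],
  [0, 0, -1],
  [0, 0, 0],
  [0, 0, 0],
], spin=[0, 0, 0, 0, 0])

```text
time: 18.1
tool_pos: [0.5839, -0.1692, 0.2689]
tool_rot: [3.141, 0.0, 1.807]
contact_force: [0.1, -0.0, 0.2]
opening: 0.037
grip_force: 20.0
```

arm_command([
  [0, 0, 0],
  [0, 0, 0],
  [0, 0, 0],
  [0, 0, 0],
  [0, 0, 0],
  [0, 0, 0],
], spin=[0, 0, 0, 0, 0, 0], jaw=0.4)

```text
time: 18.7
tool_pos: [0.5839, -0.1692, 0.2687]
tool_rot: [3.141, 0.0, 1.807]
contact_force: [-0.2, -0.4, 0.8]
opening: 0.0642
grip_force: 0.0
```

arm_command([
  [0, 0, 20],
  [0, 0, 40],
  [0, 0, 35],
  [-2, 15, 6],
  [-5, 36, 0],
  [-6, 45, 0],
  [-6, 48, 0],
  [-6, 48, 0],
  [-6, 48, 0],
  [-5, 45, 0],
  [-4, 32, 0],
  [-2, 13, 0],
  [0, 4, 0],
  [0, 0, 0],
  [0, 0, 0],
], spin=[0, 0, 0, 0, 0, 0, 0, 0, 0, 0, 0, 0, 0, 0, 0], jaw=0.6)

```text
time: 20.2
tool_pos: [0.5421, 0.1636, 0.3695]
tool_rot: [-3.141, 0.0, 1.806]
contact_force: [-0.5, 0.2, 0.0]
opening: 0.0734
grip_force: 0.0
```

```bash
python3 - <<'E'
from h import *
for n in('wrist','top'):
    c=grab(n); W=cloud(c).reshape(-1,3)
    def f(k,x,y,r,a,b):
        m=(np.hypot(W[:,0]-x,W[:,1]-y)<r)&(W[:,2]>a)&(W[:,2]<b)
        if m.sum()>4: print(n,k,m.sum(),cv2.minEnclosingCircle(W[m][:,:2].astype(np.float32)),W[m][:,2].max())
    f('large',.5425,.165,.04,.125,.145); f('drop',.485,-.192,.03,.09,.14); f('flask',.584,-.169,.04,.105,.13)
o=observe(); print(o['tool_pos'],o['tool_rot'])
save(c['img'][120:280,280:480].repeat(3,0).repeat(3,1),'t4')
E
```

```text
wrist large 2729 ((0.541642427444458, 0.16756707429885864), 0.021302415058016777) 0.13863705647138663
top drop 52 ((0.4832875728607178, -0.19178050756454468), 0.01171028707176447) 0.12143862566708497
top flask 120 ((0.5839126110076904, -0.16829977929592133), 0.019418133422732353) 0.12477869768552496
[0.54219847 0.16347281 0.36962702] [-3.14149183e+00  2.84888624e-04  1.80544046e+00]
```

View pics/t4.png

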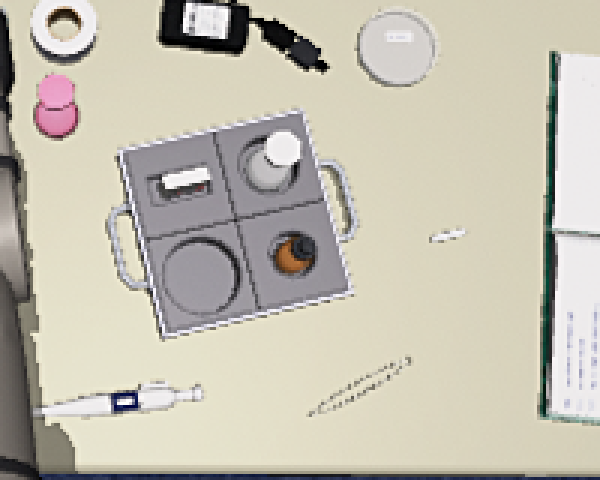

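The tray shows the timer (185,182), flask (270,160) and dropper (295,255) seated in their places. The large well at (200,275) is empty. Next is the bottle.

arm_command([
  [0, 2.5, -25],
  [0, 0, -32],
  [0, 0, -22],
  [0, 0, -11],
  [0, 0, -5],
  [0, 0, 0],
], spin=[0, 0, 0, 0, 0, 0])

```text
time: 20.9
tool_pos: [0.5421, 0.1669, 0.2748]
tool_rot: [3.141, 0.0, 1.807]
contact_force: [0.1, 0.5, 0.4]
opening: 0.0736
grip_force: 0.0
```

arm_command([
  [0, 0, 0],
  [0, 0, 0],
  [0, 0, 0],
  [0, 0, 0],
  [0, 0, 0],
  [0, 0, 0],
  [0, 0, 0],
], spin=[0, 0, 0, 0, 0, 0, 0], jaw=-1, squeeze=40)

```text
time: 21.6
tool_pos: [0.5421, 0.1674, 0.2751]
tool_rot: [3.14, 0.0, 1.807]
contact_force: [0.8, 0.6, 2.2]
opening: 0.0419
grip_force: 40.0
```

arm_command([
  [0, 0, 10],
  [0, 0, 25],
  [0, 0, 35],
  [-4, -12, 20],
  [-10, -30, 10],
  [-13, -42, 0],
  [-13, -43, 0],
  [-13, -43, 0],
  [-12, -40, 0],
  [-9, -29, 0],
  [-5, -16, 0],
  [-2, -6, 0],
  [0, 0, 0],
  [0, 0, -10],
  [0, 0, -20],
  [0, 0, -18],
  [0, 0, -12],
  [0, 0, -6],
  [0, 0, 0],
  [0, 0, 0],
], spin=[0, 0, 0, 0, 0, 0, 0, 0, 0, 0, 0, 0, 0, 0, 0, 0, 0, 0, 0, 0])

```text
time: 23.6
tool_pos: [0.4611, -0.0933, 0.3089]
tool_rot: [3.141, 0.0, 1.808]
contact_force: [0.4, 0.4, -4.0]
opening: 0.0414
grip_force: 40.0
```

arm_command([
  [0, 0, -5],
  [0, 0, -4],
  [0, 0, -3],
  [0, 0, -2],
  [0, 0, -2],
  [0, 0, -1.5],
  [0, 0, -1],
  [0, 0, -0.5],
  [0, 0, 0],
  [0, 0, 0],
], spin=[0, 0, 0, 0, 0, 0, 0, 0, 0, 0])

```text
time: 24.6
tool_pos: [0.4609, -0.0937, 0.29]
tool_rot: [3.141, 0.0, 1.807]
contact_force: [-1.1, -0.7, 1.2]
opening: 0.0415
grip_force: 40.0
```

arm_command([
  [0, 0, 0],
  [0, 0, 0],
  [0, 0, 0],
  [0, 0, 0],
  [0, 0, 0],
  [0, 0, 0],
], spin=[0, 0, 0, 0, 0, 0], jaw=0.5)

```text
time: 25.2
tool_pos: [0.4608, -0.0937, 0.2897]
tool_rot: [3.142, -0.0, 1.807]
contact_force: [-0.0, 0.1, -0.2]
opening: 0.069
grip_force: 0.0
```

arm_command([
  [0, 0, 20],
  [0, 0, 35],
  [0, 0, 40],
  [0, 30, 20],
  [0, 40, 0],
  [0, 45, 0],
  [0, 45, 0],
  [0, 45, 0],
  [0, 45, 0],
  [0, 40, 0],
  [0, 20, 0],
  [0, 0, 0],
  [0, 0, 0],
], spin=[0, 0, 0, 0, 0, 0, 0, 0, 0, 0, 0, 0, 0])

```text
time: 26.5
tool_pos: [0.4607, 0.2162, 0.4045]
tool_rot: [-3.141, 0.001, 1.808]
contact_force: [-0.3, -0.0, -0.1]
opening: 0.0687
grip_force: 0.0
```

```bash
python3 - <<'E'
from h import *
t,s=grab('top'),grab('side')
for n,c in(('top',t),('side',s)):
    W=cloud(c).reshape(-1,3)
    def f(k,x,y,r,a,b):
        m=(np.hypot(W[:,0]-x,W[:,1]-y)<r)&(W[:,2]>a)&(W[:,2]<b)
        if m.sum()>4: print(n,k,m.sum(),np.round(cv2.minEnclosingCircle(W[m][:,:2].astype(np.float32))[0],4),W[m][:,2].max())
    f('large',.461,-.093,.04,.138,.17); f('drop',.485,-.192,.03,.1,.14); f('flask',.584,-.169,.04,.105,.13); f('timer',.561,-.07,.04,.07,.1)
    f('small',.4244,.3229,.04,.09,.11);f('open',.394,.19,.04,.09,.115)
o=np.zeros((400,800,3),np.uint8); o[:,:400]=cv2.resize(t['img'][130:250,200:410],(400,228+172))if 0 else cv2.resize(t['img'][130:270,290:430],(400,400)); o[:,400:]=cv2.resize(s['img'][110:290,270:450],(400,400)); save(o,'end')
E
```

```text
top large 165 [ 0.4606 -0.0946] 0.15804492154293848
top drop 36 [ 0.4837 -0.1917] 0.12143500184403355
top flask 120 [ 0.5841 -0.1689] 0.1275701989250717
top timer 90 [ 0.5568 -0.0725] 0.09254796814443567
top small 109 [0.4254 0.3228] 0.10769593032682812
side large 158 [ 0.4629 -0.0957] 0.15376937928743528
side drop 60 [ 0.4852 -0.1927] 0.11859724098696306
side flask 132 [ 0.5864 -0.1682] 0.1209599767273184
side timer 114 [ 0.5611 -0.0728] 0.08624263517982966
side small 64 [0.425  0.3216] 0.10424726714474108
side open 55 [0.3957 0.1911] 0.10784445838881684
```

View pics/end.png

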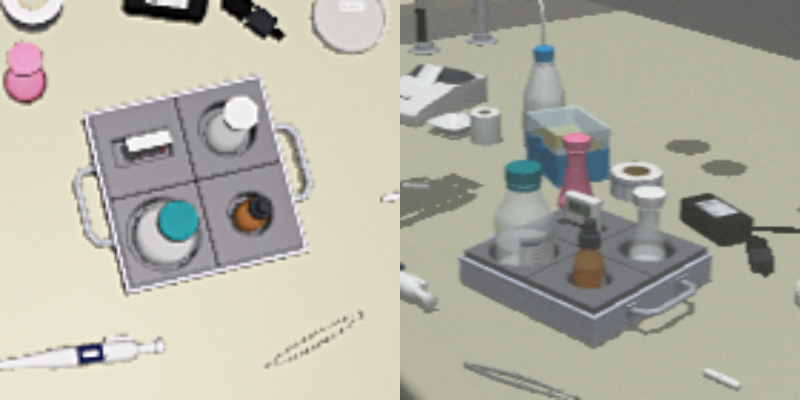

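All four stand upright at their expected heights, and the look-alikes have not moved. Handing in.

```bash
python3 -c "
from cell import *
print(hand_in())"
```

```text
the job is handed in; nothing more can be done
None
```

I packed the stoppered flask, large bottle, dropper and timer upright in their wells and slot, left the open flask and small bottle where they stood, and handed the job in at about 27 s; it gave back no verdict.

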